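Load the exposure box and hold its sprung lid at the index

TASK

Set up a light exposure of the sample: stand the small black-capped bottle upright and fully home in the round port on the right of the exposure box and let go of it, then raise the sprung blue lid by its steel bar handle until the yellow pointer on the lid lines up with the red index, and keep holding it there: the program finishes with the fingers still holding the lid steady at the index. Do not shift the red index or the stopwatch, brass weight, red-capped bottle and marker nearby.

Things in the scene. Friction and masses are not known exactly. Their poses are not given: they have to be found in the camera images.
- exposure_box: fixed instrument 130 (x) x 180 (y) mm; origin under its footprint's centre; x points from the handle side to the hinge side (away from the robot at yaw 0), y left, z up. Left, y -30 to 90: white lamp housing, shut blue lid's top at 95. Right, y -90 to -30, x -35 to 35: grey block 60 high with the port. On the left side (y = 98) an aluminium arc, radius 150 about the hinge, ticks every 0.1 rad
- port (a point): centre of the mouth of the round port in the grey block, at [0, -60, 60] mm in the box's frame; straight hole 37 mm wide, 24 mm deep with a flat floor, 2 mm chamfer at the mouth; axes as the box's
- hinge (a point): point on the lid's hinge line, at [65, 30, 89] mm in the box's frame; the line runs along the box's y axis
- lid_handle (a point): centre of the lid's steel bar handle: round bar 12 mm thick along the box's y, 62 mm clear between its posts, centre line 40 mm above the lid's top face. Lid shut: 110 mm in front of the hinge line (towards the box's -x) and 46 mm above it. Swings about the hinge line with the lid; axes turn with the lid, equal to the box's when shut
- lid_pointer (a point): tip of the yellow pointer on the left edge of the lid, 142 mm from the hinge line; axes turn with the lid (equal to the box's when shut)
- index_tip (a point): middle of the red block at the end of the red index arm, 160 mm from the hinge line, just outside the pointer, so that pointer and index are in line when lid and index are at the same angle; axes turn with the index in the same way as the lid's
- lid (a joint): opening angle of the lid, rad: 0 shut, grows as the near edge rises, stop at 1.3. A spring pulls it shut: 0.36 N m at 0, rising by 0.6 N m per rad; with the lid's weight (150 g) it takes about 4 to 8 N at the handle. It snaps shut when let go
- index (a joint): angle of the red index, rad, on the same hinge line and counted like the lid's angle; stays where it was set by friction, somewhere between 0.4 and 0.75
- vial: small plastic bottle with black cap, standing loose on the worktop; body 34 mm in diameter up to 60 mm, cap 28 mm wide above, 74 mm high in all, about 50 g; origin at the centre of its underside, z up along it
- stopwatch: bystander: black stopwatch 66 x 60 x 16 mm lying flat; origin under its centre
- brass_weight: bystander: brass knob weight 31 mm in diameter, 42 mm high; origin under its centre
- red_cap_bottle: bystander: white reagent bottle with red cap, 50 mm in diameter, 115 mm high; origin under its centre
- marker: bystander: felt marker 128 x 14 x 14 mm lying along its own y; origin under its centre

How it is judged:
By the outcome, as a careful person would: the job done as asked, in the order asked, and still so for the second after the job is handed in, while the arm keeps its last pose, push and grip.
It also fails if it takes over 48 s, if anything falls off the work surface, if the arm or the gripper's body presses on something with over 40 N, if the wrist force passes 120 N, or if a joint passes its speed limit or range.

ROBOT

A 6-joint arm with a two-finger parallel gripper is mounted at the origin on a cart in front of the work surface, level with it; the furniture and walls round the work are solid. World frame = base frame: x ahead of the robot, y to its left, z up, the work surface at z = 0. Lengths are in m, angles in rad, forces in N, time in s.
With the tool pointing down it reaches from about 0.35 to 0.975 m from the base axis. Payload 4.9 kg.
Tool frame: the origin (TCP) lies between the finger pads, 19 mm behind the fingertips; this is the grasp point; z points along the fingers, y is the line along which they close (so a half turn about z gives the same grasp; the last joint's range is limited). The gripper opens to 85 mm and grips with 20 to 120 N. Pads are 22 mm wide; open, the fingers measure 114 mm over their backs; the gripper's body (76 mm by 85 mm) begins 54 mm behind the grasp point. The pads swing forward as they close: fully open they stand 13 mm farther back than shut.
Start: joints at [-1.229, 0.053, 1.613, -0, 1.476, -0.119], TCP at [0.278, -0.56, 0.25] pointing down, gripper open.
Joint ranges: [-3.01, 3.01], [-1.01, 2.22], [0.06, 2.58], [-1.02, 4.17], [0.09, 2.62], [-3.14, 3.14]. Speed limits (rad/s): [2.57, 2.57, 3.14, 3.14, 3.14, 3.14].

INTERFACE

Orientations are given as a rotation vector (axis times angle).
In Python, from station import get_obs, optics, ctrl gives the robot as it stands.
- The arm moves only by the shell command python3 -m pendant 'ROWS' [FORCE]. ROWS is JSON, a list of rows, each a list of 3 entries, a list of its own where there are three numbers: the shift along the tool's x, y, z in mm, then the turn, a rotation vector about the tool's x, y, z in rad, then the opening, from 0 (shut) to 1 (fully open). A call has 1 to 12 rows; each row shifts and turns the commanded pose from where the row before left it, along the tool's axes as they then stand; what a row does not reach is not made up. A row lasts 1/12 s, in which the tool goes at most 41.7 mm and 7.16 degrees, less where a joint would pass 70% of its speed; a pose out of reach is approached as far as the arm can. A call is refused whole if a number of a shift passes 41.7 or a number of a turn 0.125, either way. A call with a gripper value outside its range is refused whole. The fingers move at their own pace and stop on an object; FORCE is the grip in N (left out, the last holds). Time passes only in rows, so rows that do not move let the fingers close. It gives the time, the measured TCP pose, the force, the opening and the grip force at its end, in the units of the state.
- get_obs(): the state, without advancing time (a new reading comes with each control period).
- optics.get_image(name): name is "side" or "top" or "wrist"; returns the picture (420x560x3 uint8, red, green, blue); there is no depth.
- optics.camera_model(name): a dict with "fx", "fy", "cx", "cy" (pixels), "cam_to_world" (4x4, takes a point from camera to world coordinates). Camera axes: x right, y up, looking along -z (the intrinsics and any distortion apply to the point x, -y, -z); pixel columns grow to the right and rows downward; lengths in m; the calibration is good to about 2 mm. A picture is of the moment at which its call begins: read the wrist's pose just before it. camera_model takes no time and is no camera call; for the wrist camera it gives the pose at the moment of the call.
- ctrl.finish_job(): hands the job in; it is judged then, once.
The state is a dict: "t": time; "q": joint angles; "dq": joint speeds; "effort": joint torques, N m; "tool_pos": TCP position; "tool_rot": TCP orientation; "contact_force": force on the tool from outside, world axes, zero at the start; "wrist_torque": the same for the moment, N m; "opening": finger opening in m; "grip_force": force on a finger pad.
Only numpy, scipy, OpenCV 4.12 (cv2) and the standard library are available. Lean on these libraries where they do the work, as an engineer would, in place of code of your own. Each camera call takes 0.05 s, during which the arm holds its last target. There are 200 camera calls.

## Working session

There is one attempt and no reset: what is moved stays moved. The work goes in short steps, Python scripts to look and compute and a shell command to move; the robot and the scene stay as the last step left them, time stands still between calls to the robot, and variables do not carry over. Pictures are saved under pics/ and viewed, at most 10 in all, crops included, and the job is handed in when it is done.

```bash
mkdir -p pics; ls
python3 - <<'E'
from station import get_obs, optics, ctrl
import cv2, numpy as np
o=get_obs(); print(o)
for n in ("side","top","wrist"):
    m=optics.camera_model(n); print(n,m)
    im=optics.get_image(n); cv2.imwrite(f'pics/{n}0.png',im[:,:,::-1])
E
```

```text
pics
{'t': 0.0, 'q': array([-1.22902114e+00,  5.33922034e-02,  1.61426481e+00, -2.09689305e-05,
        1.47600572e+00, -1.19001537e-01]), 'dq': array([-1.46974621e-03,  2.37444484e-03, -1.80166567e-04,  1.89673062e-05,
       -1.31868657e-03, -4.63081376e-04]), 'effort': array([-2.36122207e-03, -3.93689311e+01, -3.70171666e+01, -2.30920614e-04,
        6.98844626e-03, -1.61411950e-06]), 'tool_pos': array([ 0.27770314, -0.55927463,  0.2487585 ]), 'tool_rot': array([-3.05658343e+00, -7.16934211e-01,  3.93771171e-04]), 'contact_force': array([ 0.22891317, -0.92261045,  0.31891767]), 'wrist_torque': array([ 0.0153095 , -0.02105173, -0.01709552]), 'grip_force': 0.0, 'opening': 0.0854498160761591}
side {'fx': 467.1720517995406, 'fy': 467.1720517995406, 'cx': 282.33897058591754, 'cy': 208.26792753747674, 'cam_to_world': array([[-0.59580973,  0.63115188, -0.49664682, -0.106478  ],
       [-0.80312438, -0.46714072,  0.36982533,  0.48580419],
       [ 0.001412  ,  0.6192147 ,  0.78522045,  1.15748338],
       [ 0.        ,  0.        ,  0.        ,  1.        ]])}
top {'fx': 403.927547256541, 'fy': 403.927547256541, 'cx': 278.64303409675676, 'cy': 212.77244302672906, 'cam_to_world': array([[ 0.00755193,  0.98384078, -0.17888624,  0.39228342],
       [-0.99969482,  0.01163589,  0.0217917 ,  0.02044259],
       [ 0.02352106,  0.17866707,  0.9836284 ,  1.00135877],
       [ 0.        ,  0.        ,  0.        ,  1.        ]])}
wrist {'fx': 326.6203534351356, 'fy': 326.6203534351356, 'cx': 281.1255011857038, 'cy': 209.65875132476984, 'cam_to_world': array([[ 4.45420980e-01,  8.52959675e-01,  2.72139567e-01,
         3.48374325e-01],
       [-8.95321181e-01,  4.24469963e-01,  1.35000864e-01,
        -5.24338096e-01],
       [-3.64778840e-04, -3.03784536e-01,  9.52740690e-01,
         3.73045241e-01],
       [ 0.00000000e+00,  0.00000000e+00,  0.00000000e+00,
         1.00000000e+00]])}
```

View pics/top0.png

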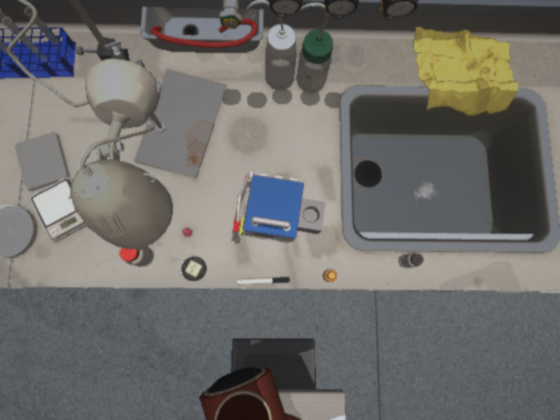

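View pics/side0.png

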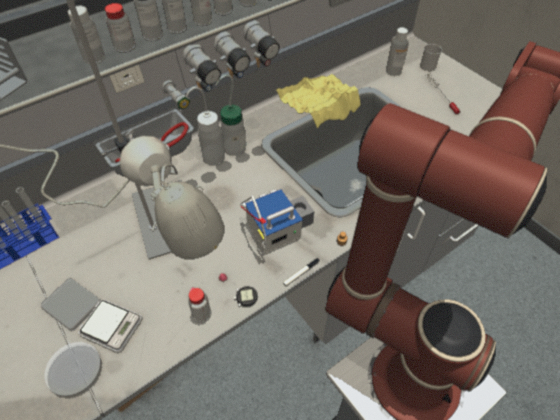

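The top view shows the box at (275,207), the port at (311,213), the vial at about (413,260), the brass weight at (330,275), the marker at (262,281), the stopwatch at (194,268) and the red-cap bottle at (130,255). In the side view the arm hides the vial, and the box is at (272,220).

Run:
```python
import cv2, numpy as np
t=cv2.imread('pics/top0.png'); w=cv2.imread('pics/wrist0.png'); s=cv2.imread('pics/side0.png')
a=cv2.resize(t[160:280,225:345],(480,480),interpolation=cv2.INTER_CUBIC)
b=cv2.resize(s[180:270,230:320],(320,320),interpolation=cv2.INTER_CUBIC)
c=cv2.resize(w,(320,240))
o=np.zeros((560,800,3),np.uint8); o[:480,:480]=a; o[:320,480:]=b; o[320:560,480:]=c
cv2.imwrite('pics/crop1.png',o)
```

```text
(no output)
```

View pics/crop1.png

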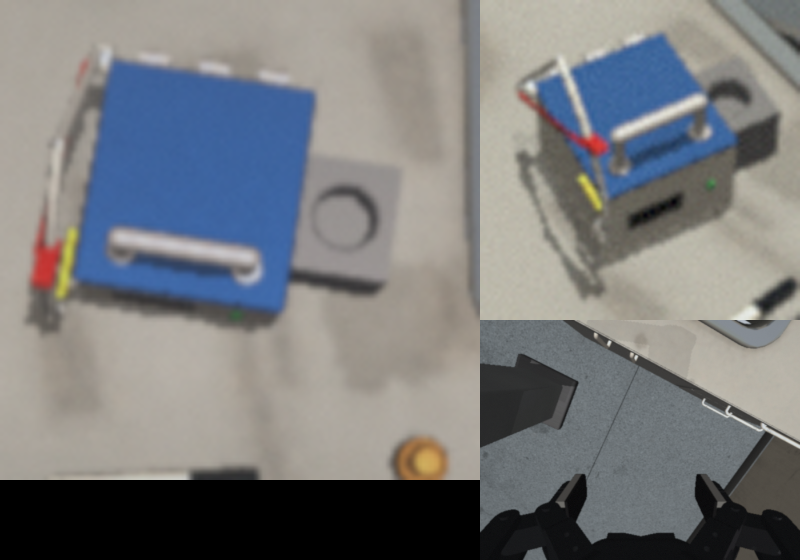

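The crop shows the port at about (303,214) in full top-image pixels. The lid is turned by about -8°, and the red index block is at (236.5,226). The wrist view shows only the floor, so the arm has to move before it is useful. Next I measure with rays.

```bash
cat > h.py <<'E'
import numpy as np, cv2, json
from station import get_obs, optics, ctrl
from scipy.spatial.transform import Rotation as R
def ray(m,u,v):
    T=m['cam_to_world']; d=np.array([(u-m['cx'])/m['fx'],-(v-m['cy'])/m['fy'],-1.0])
    return T[:3,3],T[:3,:3]@d
def onz(m,u,v,z):
    c,d=ray(m,u,v); return c+d*(z-c[2])/d[2]
def tri(rs):
    A=np.zeros((3,3));b=np.zeros(3)
    for c,d in rs:
        d=d/np.linalg.norm(d);P=np.eye(3)-np.outer(d,d);A+=P;b+=P@c
    p=np.linalg.solve(A,b)
    return p,[np.linalg.norm(np.cross(p-c,d/np.linalg.norm(d))) for c,d in rs]
def proj(m,p):
    T=m['cam_to_world'];q=T[:3,:3].T@(np.asarray(p)-T[:3,3])
    return m['cx']-m['fx']*q[0]/q[2], m['cy']+m['fy']*q[1]/q[2]
def mask(im,lo,hi): return cv2.inRange(cv2.cvtColor(im,cv2.COLOR_BGR2HSV),lo,hi)
def blobs(mk,amin=10):
    n,l,s,c=cv2.connectedComponentsWithStats(mk); return [(s[i][4],*s[i][:4],c[i].round(1).tolist()) for i in range(1,n) if s[i][4]>=amin]
E
python3 - <<'E'
from h import *
np.set_printoptions(precision=4,suppress=True)
mt=optics.camera_model('top');ms=optics.camera_model('side')
t=cv2.imread('pics/top0.png'); s=cv2.imread('pics/side0.png')
box={'t':(225,160,345,280),'s':(230,180,330,275)}
for n,im,m in(('t',t,mt),('s',s,ms)):
    x0,y0,x1,y1=box[n]; sub=im[y0:y1,x0:x1]
    for nm,lo,hi in(('blue',(100,120,60),(125,255,255)),('red',(0,130,90),(8,255,255)),('yel',(22,120,90),(35,255,255))):
        mk=mask(sub,lo,hi); print(n,nm,[(b[0],b[1]+x0,b[2]+y0,b[3],b[4],[b[5][0]+x0,b[5][1]+y0]) for b in blobs(mk)])
        if nm=='blue':
            if True: mk=cv2.morphologyEx(mk,cv2.MORPH_CLOSE,np.ones((9,9)))
            cs,_=cv2.findContours(mk,cv2.RETR_EXTERNAL,cv2.CHAIN_APPROX_NONE);c=max(cs,key=cv2.contourArea)
            c=c+np.array([x0,y0]); r=cv2.approxPolyDP(cv2.convexHull(c),4,True).reshape(-1,2); print(r.tolist())
            P=np.array([onz(m,*p,.095) for p in r]);print(P)
            L=np.array([onz(m,*p,.095)[:2] for p in c.reshape(-1,2)],np.float32)
            print(cv2.minAreaRect(L*1000))
# vial, brass, others top
g=t[240:290,180:440]; 
print('dark',[(b[0],b[1]+180,b[2]+240,b[3],b[4],b[5]) for b in blobs(mask(g[:, :],(0,0,0),(180,255,70)),8)])
print('vial top at z=.074', onz(mt,413,260,.074),'port',onz(mt,311,214,.06), 'brass',onz(mt,330,275,.02))
cv2.imwrite('pics/v.png',cv2.resize(np.hstack([t[235:285,385:445],t[235:285,300:360]]),None,fx=5,fy=5,interpolation=cv2.INTER_CUBIC))
E
```

```text
t blue [(np.int32(2487), np.int32(244), np.int32(176), np.int32(59), np.int32(62), [273.8, 204.3])]
[[254, 176], [302, 184], [294, 237], [244, 228]]
[[ 0.643   0.0581  0.095 ]
 [ 0.6254 -0.0532  0.095 ]
 [ 0.5019 -0.0348  0.095 ]
 [ 0.5212  0.0784  0.095 ]]
((572.65234375, 12.454994201660156), (118.24188995361328, 128.40521240234375), 81.66448974609375)
t red [(np.int32(58), np.int32(233), np.int32(221), np.int32(7), np.int32(11), [236.0, 226.0])]
t yel [(np.int32(36), np.int32(239), np.int32(218), np.int32(5), np.int32(16), [241.0, 225.8])]
s blue [(np.int32(537), np.int32(256), np.int32(190), np.int32(35), np.int32(29), [272.3, 203.1]), (np.int32(80), np.int32(247), np.int32(202), np.int32(11), np.int32(15), [251.5, 208.3]), (np.int32(339), np.int32(264), np.int32(210), np.int32(38), np.int32(25), [282.1, 222.3]), (np.int32(15), np.int32(256), np.int32(221), np.int32(5), np.int32(7), [258.5, 224.0])]
[[280, 190], [301, 219], [267, 234], [247, 203]]
[[ 0.6255 -0.0504  0.095 ]
 [ 0.5027 -0.0341  0.095 ]
 [ 0.5178  0.0738  0.095 ]
 [ 0.6427  0.0567  0.095 ]]
((571.5465087890625, 13.907272338867188), (119.20884704589844, 127.77413177490234), 81.31854248046875)
s red [(np.int32(12), np.int32(259), np.int32(219), np.int32(6), np.int32(4), [261.5, 220.2])]
s yel [(np.int32(24), np.int32(258), np.int32(230), np.int32(6), np.int32(9), [260.7, 233.9])]
dark [(np.int32(44), np.int32(411), np.int32(254), np.int32(9), np.int32(11), [233.9, 19.0]), (np.int32(17), np.int32(184), np.int32(259), np.int32(6), np.int32(6), [6.4, 21.8]), (np.int32(91), np.int32(183), np.int32(260), np.int32(23), np.int32(20), [15.6, 33.0]), (np.int32(62), np.int32(273), np.int32(278), np.int32(16), np.int32(4), [100.5, 39.5])]
vial top at z=.074 [ 0.454  -0.3105  0.074 ] port [ 0.5614 -0.0772  0.06  ] brass [ 0.4198 -0.1262  0.02  ]
```

View pics/v.png

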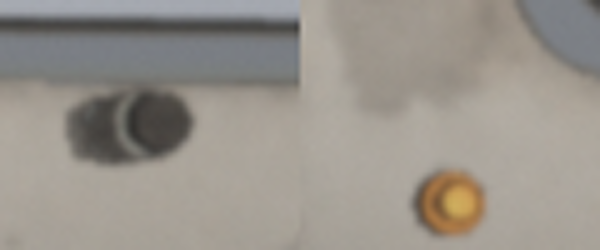

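The vial cap sits at about (417,259) in the top image, with a shadow to its left. The brass weight is at (331,275). I turn the gripper to the box's yaw first, then move over the vial.

```bash
python3 -m pendant '[[[0,0,0],[0,0,-0.12],1],[[0,0,0],[0,0,-0.12],1],[[0,0,0],[0,0,-0.12],1],[[0,0,0],[0,0,-0.12],1],[[0,0,0],[0,0,-0.12],1],[[0,0,0],[0,0,-0.12],1],[[0,0,0],[0,0,-0.12],1],[[0,0,0],[0,0,-0.12],1]]' 30
python3 -m pendant '[[[22,12,0],[0,0,0],1],[[22,12,0],[0,0,0],1],[[22,12,0],[0,0,0],1],[[22,12,0],[0,0,0],1],[[22,12,0],[0,0,0],1],[[22,12,0],[0,0,0],1],[[22,12,0],[0,0,0],1],[[22,12,0],[0,0,0],1],[[22,12,0],[0,0,0],1],[[22,12,0],[0,0,0],1],[[22,6,0],[0,0,0],1],[[15,0,0],[0,0,0],1]]'
cat > tool.py <<'E'
from h import *
import sys
o=get_obs(); r=R.from_rotvec(o['tool_rot']); M=r.as_matrix()
print('t',o['t'],'pos',o['tool_pos'].round(4),'tx',M[:,0].round(3),'ty',M[:,1].round(3),'tz',M[:,2].round(3),'F',o['contact_force'].round(1),'op',round(o['opening'],4),'g',round(o['grip_force'],1))
if len(sys.argv)>3:
    d=np.array([float(a) for a in sys.argv[1:4]])-o['tool_pos']; print('tool delta mm',(M.T@d*1000).round(1))
E
python3 - <<'E'
from h import *
import subprocess
print(subprocess.run(['python3','tool.py'],capture_output=True,text=True).stdout)
m=optics.camera_model('wrist');np.save('m1.npy',m,allow_pickle=True)
im=optics.get_image('wrist')[:,:,::-1];cv2.imwrite('pics/w1.png',im)
mt=optics.camera_model('top');print(onz(mt,417,259.4,.074))
E
```

```text
t: 0.82
tool_pos: [0.2779, -0.5595, 0.2495]
tool_rot: [-2.375, -2.055, -0.001]
contact_force: [0.2, 0.0, -1.2]
opening: 0.0853
grip_force: 0.0
t: 1.82
tool_pos: [0.4418, -0.3227, 0.2496]
tool_rot: [-2.379, -2.05, -0.001]
contact_force: [-0.8, 0.5, -0.6]
opening: 0.0851
grip_force: 0.0
t 1.8167 pos [ 0.4418 -0.3227  0.2496] tx [0.148 0.989 0.001] ty [ 0.989 -0.148 -0.   ] tz [-0.     0.001 -1.   ] F [-0.8  0.5 -0.6] op 0.0851 g 0.0

this script no longer has the robotException ignored in: <_io.TextIOWrapper mode='rw' encoding='UTF-8'>
Traceback (most recent call last):
BrokenPipeError: [Errno 32] Broken pipe
```

Run:
```python
from h import *
m=optics.camera_model('wrist');np.save('m1.npy',m,allow_pickle=True)
im=optics.get_image('wrist')[:,:,::-1];cv2.imwrite('pics/w1.png',im)
mt=optics.camera_model('top');p=onz(mt,417,259.4,.074);print(p, proj(m,p))
```

```text
[ 0.45549419 -0.31985665  0.074     ] (np.float64(294.02909861692183), np.float64(187.28070325540378))
```

View pics/w1.png

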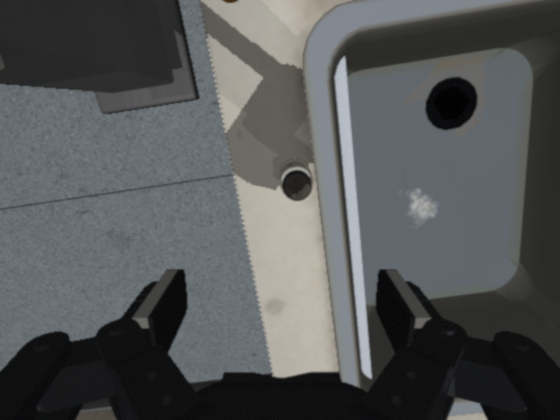

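The wrist view shows the black cap at about (296,186), where the top camera predicted (294,187). I triangulate it from both views.

```bash
python3 - <<'E'
from h import *
m=np.load('m1.npy',allow_pickle=True).item(); im=cv2.imread('pics/w1.png')
x0,y0=265,150; g=im[y0:215,x0:325]
mk=mask(g,(0,0,0),(180,255,62))
print(blobs(mk))
cs,_=cv2.findContours(mk,cv2.RETR_EXTERNAL,cv2.CHAIN_APPROX_NONE);c=max(cs,key=cv2.contourArea);e=cv2.fitEllipse(c);u,v=e[0][0]+x0,e[0][1]+y0;print(u,v,e)
t=cv2.imread('pics/top0.png');mk=mask(t[250:268,408:426],(0,0,0),(180,255,62));print(blobs(mk,5))
mt=optics.camera_model('top')
for dv in(0,3): print(tri([ray(mt,417,259.4),ray(m,u,v-dv)]), onz(m,u,v-dv,.074))
E
python3 tool.py 0.455 -0.32 0.05
```

```text
[(np.int32(514), np.int32(17), np.int32(21), np.int32(29), np.int32(27), [30.2, 32.8])]
295.3395481109619 182.9005470275879 ((30.339548110961914, 32.90054702758789), (22.19036293029785, 28.99933433532715), 55.74188232421875)
[(np.int32(12), np.int32(3), np.int32(6), np.int32(2), np.int32(7), [3.6, 9.0])]
(array([ 0.45561222, -0.31188373,  0.09380592]), [np.float64(0.0016217652029089271), np.float64(0.0016217652029089972)]) [ 0.45728169 -0.31585138  0.074     ]
(array([ 0.45516239, -0.30584912,  0.10967961]), [np.float64(0.002283637593550914), np.float64(0.002283637593550924)]) [ 0.45766621 -0.31300396  0.074     ]
t 1.8667 pos [ 0.4416 -0.321   0.2495] tx [0.146 0.989 0.002] ty [ 0.989 -0.146 -0.001] tz [-0.     0.002 -1.   ] F [ 1.2  0.8 -0.9] op 0.0854 g 0.0
tool delta mm [  2.5  13.3 199.5]
```

```bash
python3 -m pendant '[[[-5,3,10],[0,0,0],1],[[-5,3,15],[0,0,0],1],[[-5,3,15],[0,0,0],1],[[-5,3,15],[0,0,0],1],[[-5,2,15],[0,0,0],1],[[-5,0,10],[0,0,0],1],[[0,0,0],[0,0,0],1]]'
python3 - <<'E'
from h import *
ms=[np.load('m1.npy',allow_pickle=True).item(),optics.camera_model('wrist')]
im=optics.get_image('wrist')[:,:,::-1].copy();cv2.imwrite('pics/w2.png',im); np.save('m2.npy',ms[1],allow_pickle=True)
ims=[cv2.imread('pics/w1.png'),im]; rs=[]
for m,im in zip(ms,ims):
    u,v=proj(m,(.4565,-.317,.074)); x0,y0=int(u)-60,int(v)-60; g=im[y0:y0+120,x0:x0+120]
    mk=mask(g,(0,0,0),(180,255,62)); n,l,s,c=cv2.connectedComponentsWithStats(mk)
    i=1+np.argmin([np.hypot(*(c[k]-60))+ (999 if s[k][4]<200 else 0) for k in range(1,n)])
    cs,_=cv2.findContours((l==i).astype(np.uint8),cv2.RETR_EXTERNAL,cv2.CHAIN_APPROX_NONE)
    (a,b),ax,an=cv2.fitEllipse(cs[0]); print(a+x0,b+y0,ax,an,s[i][:4]+[x0,y0,0,0]); rs.append(ray(m,a+x0,b+y0)); print(onz(m,a+x0,b+y0,.074))
print(tri(rs))
cv2.imwrite('pics/c2.png',np.hstack([cv2.resize(i[int(v)-50:int(v)+50,int(u)-50:int(u)+50],(390,390)) for m,i in zip(ms,ims) for u,v in [proj(m,(.4565,-.317,.074))]]))
E
```

```text
t: 2.45
tool_pos: [0.4482, -0.3567, 0.1662]
tool_rot: [-2.379, -2.043, 0.002]
contact_force: [-0.6, 0.4, 0.4]
opening: 0.0852
grip_force: 0.0
295.33955001831055 182.9005470275879 (22.19036293029785, 28.99933433532715) 55.74188232421875 [282 171  29  27]
[ 0.45728169 -0.31585138  0.074     ]
286.6283073425293 167.40443420410156 (39.67366027832031, 41.43635177612305) 178.81185913085938 [267 147  40  42]
[ 0.45831859 -0.31874184  0.074     ]
(array([ 0.4576634 , -0.3277649 ,  0.02352718]), [np.float64(0.00012223552342178757), np.float64(0.0001222355234218603)])
```

View pics/c2.png

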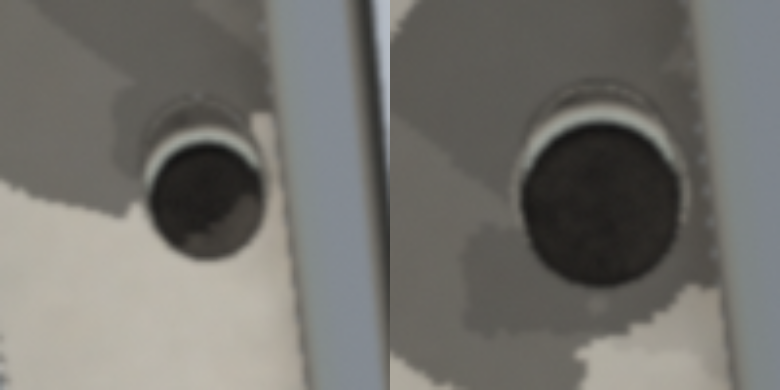

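The crops show that the gripper's shadow split the cap in the first view: its true centre is at (207,200) of the left crop, while the right one is clean. I redo the triangulation.

```bash
python3 - <<'E'
from h import *
m1,m2=[np.load(f'm{i}.npy',allow_pickle=True).item() for i in(1,2)]
u,v=proj(m1,(.4565,-.317,.074)); a=(int(u)-50+207/3.9-.4,int(v)-50+200/3.9-.4)
b=(286.63,167.40); print(a,onz(m1,*a,.074),onz(m2,*b,.074)); print(tri([ray(m1,*a),ray(m2,*b)]))
c=m2['cam_to_world'][:3,3]; print('cap diam check z', 0.028*m2['fx']/40.5, np.linalg.norm(onz(m2,*b,.074)-c))
E
python3 tool.py 0.4585 -0.319 0.056
```

```text
(296.6769230769231, 184.88205128205126) [ 0.45827087 -0.31792576  0.074     ] [ 0.45832014 -0.31873905  0.074     ]
(array([ 0.45828396, -0.32066848,  0.06292267]), [np.float64(0.0001452606231312663), np.float64(0.00014526062313143293)])
cap diam check z 0.22581160237490855 0.22008243804256658
t 2.5 pos [ 0.4489 -0.3567  0.1679] tx [0.151 0.989 0.002] ty [ 0.989 -0.151 -0.003] tz [-0.003  0.002 -1.   ] F [ 0.2 -0.1  0.4] op 0.0852 g 0.0
tool delta mm [ 38.5   4.1 112. ]
```

```bash
python3 -m pendant '[[[10,1,5],[0,0,0],1],[[14,2,10],[0,0,0],1],[[14,1,20],[0,0,0],1],[[0,0,20],[0,0,0],1],[[0,0,20],[0,0,0],1],[[0,0,20],[0,0,0],1],[[0,0,14],[0,0,0],1],[[0,0,7],[0,0,0],1],[[0,0,0],[0,0,0],1]]'
python3 tool.py 0.4583 -0.319 0.052
```

```text
t: 3.25
tool_pos: [0.4592, -0.3173, 0.0522]
tool_rot: [-2.378, -2.048, 0.0]
contact_force: [-0.3, -0.1, -0.3]
opening: 0.0858
grip_force: 0.0
t 3.25 pos [ 0.4592 -0.3173  0.0522] tx [0.148 0.989 0.002] ty [ 0.989 -0.148 -0.003] tz [-0.002  0.002 -1.   ] F [-0.3 -0.1 -0.3] op 0.0858 g 0.0
tool delta mm [-1.8 -0.6  0.1]
```

```bash
python3 -m pendant '[[[-1,0,0],[0,0,0],0.6],[[0,0,0],[0,0,0],0.3],[[0,0,0],[0,0,0],0.2],[[0,0,0],[0,0,0],0.2],[[0,0,0],[0,0,0],0.2],[[0,0,0],[0,0,0],0.2],[[0,0,0],[0,0,0],0.2],[[0,0,0],[0,0,0],0.2]]' 35
python3 -m pendant '[[[0,0,-5],[0,0,0],0.2],[[0,0,-15],[0,0,0],0.2],[[0,0,-20],[0,0,0],0.2],[[0,0,-20],[0,0,0],0.2],[[0,0,-20],[0,0,0],0.2],[[0,0,-15],[0,0,0],0.2],[[0,0,-5],[0,0,0],0.2],[[0,0,0],[0,0,0],0.2]]'
python3 - <<'E'
from h import *
mt=optics.camera_model('top');ms=optics.camera_model('side')
w=optics.get_image('wrist')[:,:,::-1];cv2.imwrite('pics/w3.png',w);np.save('m3.npy',optics.camera_model('wrist'),allow_pickle=True)
s=optics.get_image('side')[:,:,::-1];cv2.imwrite('pics/side3.png',s)
cv2.imwrite('pics/g3.png',np.hstack([cv2.resize(w[150:360,180:420],(400,350)),cv2.resize(s[170:300,280:430],(400,350))]))
o=get_obs();print(o['opening'],o['grip_force'],o['tool_pos'])
E
```

```text
t: 3.92
tool_pos: [0.4602, -0.3209, 0.0552]
tool_rot: [2.381, 2.048, -0.0]
contact_force: [-0.7, 0.8, 5.2]
opening: 0.0335
grip_force: 34.3
t: 4.58
tool_pos: [0.4604, -0.3208, 0.1556]
tool_rot: [2.379, 2.047, 0.001]
contact_force: [0.1, 0.4, -0.1]
opening: 0.0331
grip_force: 34.4
0.03331112731771542 34.44363713264465 [ 0.45929916 -0.31986808  0.15292426]
```

View pics/g3.png

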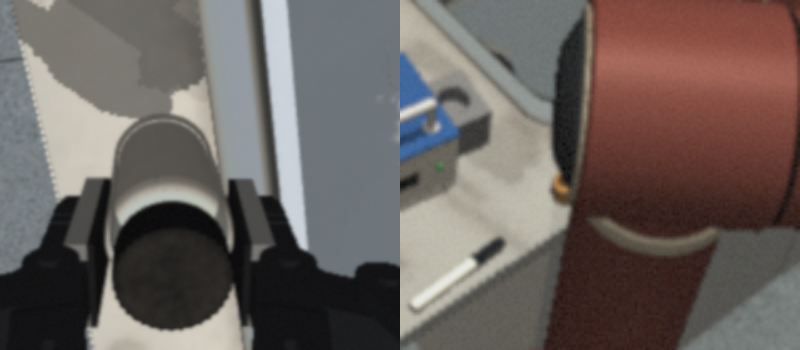

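The vial is held (opening 33 mm, 34 N) and hangs upright between the pads, with the cap centre at about wrist pixel (284,309). I move toward the port and stop short of it to look.

```bash
python3 - <<'E'
from h import *
m=np.load('m3.npy',allow_pickle=True).item(); o=get_obs(); M=R.from_rotvec(o['tool_rot']).as_matrix()
im=cv2.imread('pics/w3.png')[262:352,230:340]
mk=mask(im,(0,0,0),(180,255,60)); print(blobs(mk))
for v in(305,309,313):
    print(v,(M.T@(onz(m,283.8,v,.153+.021)-o['tool_pos'])*1000).round(1))
E
python3 tool.py 0.541 -0.1945 0.19
```

```text
[(np.int32(819), np.int32(0), np.int32(0), np.int32(17), np.int32(90), [7.0, 43.4]), (np.int32(5545), np.int32(18), np.int32(0), np.int32(92), np.int32(90), [62.3, 47.5]), (np.int32(34), np.int32(106), np.int32(6), np.int32(4), np.int32(13), [107.9, 10.4])]
305 [  7.8   2.6 -21.1]
309 [  6.1   2.6 -21.1]
313 [  4.3   2.6 -21.1]
t 4.6833 pos [ 0.4593 -0.3199  0.1529] tx [0.15  0.989 0.001] ty [ 0.989 -0.15  -0.001] tz [-0.001  0.001 -1.   ] F [-0.1  0.2 -0.7] op 0.0333 g 34.4
tool delta mm [136.2  62.  -37. ]
```

```bash
python3 -m pendant '[[[4,2,-4],[0,0,0],0.2],[[10,4,-5],[0,0,0],0.2],[[15,6,-6],[0,0,0],0.2],[[18,8,-6],[0,0,0],0.2],[[18,8,-6],[0,0,0],0.2],[[18,8,-6],[0,0,0],0.2],[[18,8,-4],[0,0,0],0.2],[[18,8,0],[0,0,0],0.2],[[10,6,0],[0,0,0],0.2],[[5,3,0],[0,0,0],0.2],[[0,0,0],[0,0,0],0.2],[[0,0,0],[0,0,0],0.2]]'
python3 - <<'E'
from h import *
m=optics.camera_model('wrist')
w=optics.get_image('wrist')[:,:,::-1];cv2.imwrite('pics/w4.png',w);np.save('m4.npy',m,allow_pickle=True)
print(proj(m,(.5587,-.0758,.06)), get_obs()['tool_pos'])
E
```

```text
t: 5.68
tool_pos: [0.5398, -0.1969, 0.1905]
tool_rot: [-2.381, -2.049, 0.001]
contact_force: [0.5, 0.1, -0.4]
opening: 0.033
grip_force: 34.4
(np.float64(280.81837896255064), np.float64(39.068059126282435)) [ 0.53972466 -0.19723446  0.19058946]
```

View pics/w4.png

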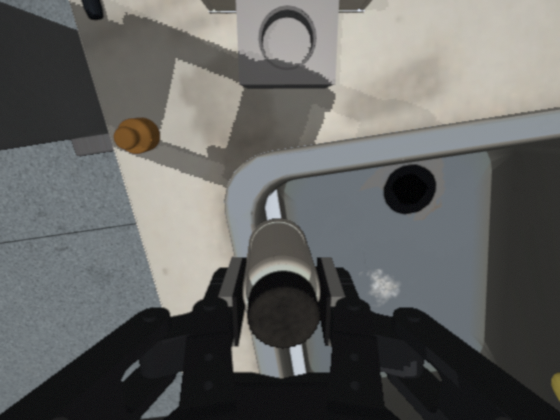

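The wrist view shows the port mouth at about (288,38), the brass weight at (136,135) and the vial held with its cap bottom edge at row 347. I take a second view 45 mm further on and triangulate the mouth.

```bash
python3 -m pendant '[[[8,0,0],[0,0,0],0.2],[[12,0,0],[0,0,0],0.2],[[12,0,0],[0,0,0],0.2],[[9,0,0],[0,0,0],0.2],[[4,0,0],[0,0,0],0.2],[[0,0,0],[0,0,0],0.2],[[0,0,0],[0,0,0],0.2]]'
python3 - <<'E'
from h import *
m=optics.camera_model('wrist')
w=optics.get_image('wrist')[:,:,::-1].copy();cv2.imwrite('pics/w5.png',w);np.save('m5.npy',m,allow_pickle=True)
o=get_obs();M=R.from_rotvec(o['tool_rot']).as_matrix();print(o['tool_pos'],proj(m,(.5587,-.0758,.06)))
m4=np.load('m4.npy',allow_pickle=True).item(); outs=[]
for mm,f in((m4,'pics/w4.png'),(m,'pics/w5.png')):
    im=cv2.imread(f); u,v=map(int,proj(mm,(.5587,-.0758,.06))); x0,y0=max(u-45,0),max(v-45,0)
    g=im[y0:v+50,x0:u+60]; outs.append(cv2.resize(g,(390,390*g.shape[0]//g.shape[1]))); print('origin',x0,y0,g.shape)
    gr=cv2.GaussianBlur(cv2.cvtColor(g,cv2.COLOR_BGR2GRAY),(5,5),1)
    c=cv2.HoughCircles(gr,cv2.HOUGH_GRADIENT_ALT,1.5,20,param1=120,param2=.6,minRadius=18,maxRadius=45)
    print(None if c is None else (c[0]+[x0,y0,0]).round(1))
h=max(o.shape[0] for o in outs); outs=[cv2.copyMakeBorder(o,0,h-o.shape[0],0,0,0) for o in outs]
cv2.imwrite('pics/p5.png',np.hstack(outs))
# held cap: lower edge and sides -> offset in tool frame
im=cv2.imread('pics/w5.png'); gray=im[255:360,235:335].max(2); print('col',[int(x) for x in gray[70:,48][::2]]); print('row300',[int(x) for x in gray[60,::3]])
for h in(.019,.022):
  for ox in(-4,0,4,8):
    C=[proj(m,o['tool_pos']+M@[ox/1e3+.014*np.cos(a),.014*np.sin(a),-h]) for a in np.linspace(0,6.28,60)]; C=np.array(C); print(h,ox,C.min(0).round(1),C.max(0).round(1))
E
```

```text
t: 6.32
tool_pos: [0.5469, -0.152, 0.1911]
tool_rot: [2.381, 2.05, -0.0]
contact_force: [0.2, 0.9, -0.5]
opening: 0.0334
grip_force: 34.4
[ 0.54684205 -0.15234776  0.19105761] (np.float64(280.2706637768529), np.float64(106.89282595238092))
origin 235 0 (89, 105, 3)
[[287.5  40.5  27.4]]
origin 235 61 (95, 105, 3)
[[286.  104.5  25.3]]
col [35, 33, 33, 37, 39, 37, 35, 35, 36, 39, 39, 50, 97, 81, 70, 59, 52, 51]
row300 [28, 15, 14, 117, 67, 34, 40, 39, 39, 36, 38, 35, 34, 38, 39, 35, 36, 34, 36, 38, 38, 39, 41, 41, 41, 41, 40, 34, 22, 13, 15, 29, 16, 18]
0.019 -4 [241.9 299.8] [314.8 361. ]
0.019 0 [241.6 290.3] [315.2 352.7]
0.019 4 [241.2 280.7] [315.5 344.3]
0.019 8 [240.8 270.8] [315.9 335.8]
0.022 -4 [241.  304.5] [315.6 366.8]
0.022 0 [240.6 294.8] [316.  358.4]
0.022 4 [240.2 285. ] [316.4 349.8]
0.022 8 [239.8 274.9] [316.7 341.1]
```

View pics/p5.png

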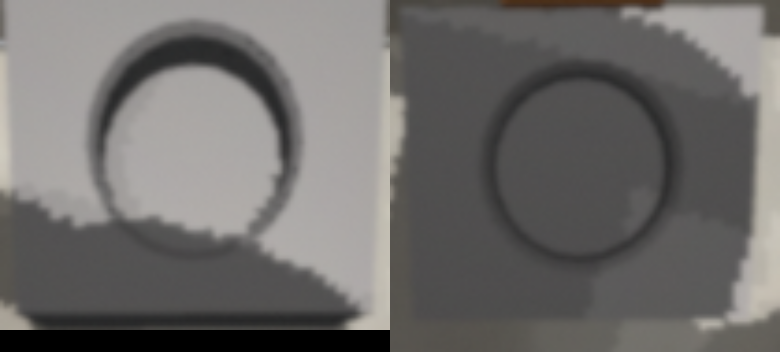

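The crops show the port mouth (chamfer's outer ring) centred at full-image pixels (287.5,37.4) in the first view and (287.1,104.9) in the second. The held cap sits about 5 px right of where the TCP projects, so the wrist camera has a small bias that I can correct for.

```bash
python3 - <<'E'
from h import *
m4,m5=[np.load(f'm{i}.npy',allow_pickle=True).item() for i in(4,5)]
for du in(0,5): 
    print(du,tri([ray(m4,287.5-du,37.4),ray(m5,287.1-du,104.9)]),onz(m4,287.5-du,37.4,.06),onz(m5,287.1-du,104.9,.06))
mt,ms=optics.camera_model('top'),optics.camera_model('side')
# side crop port: scale 320/90, origin 230,180, port ellipse centre (731-480,97)
a=(230+251/3.556,180+97/3.556); b=(311,214.25)
print('top/side',tri([ray(mt,*b),ray(ms,*a)]),onz(ms,*a,.06),onz(mt,*b,.06))
E
python3 tool.py 0.5597 -0.0763 0.129
```

```text
0 (array([ 0.56377115, -0.07512782,  0.05794456]), [np.float64(0.00020203965987137975), np.float64(0.00020203965987124174)]) [ 0.56348365 -0.07545531  0.06      ] [ 0.56393544 -0.07515195  0.06      ]
5 (array([ 0.56017126, -0.07458904,  0.05794348]), [np.float64(9.201534341136454e-05), np.float64(9.201534341137055e-05)]) [ 0.56002076 -0.07493554  0.06      ] [ 0.56025618 -0.07460239  0.06      ]
top/side (array([ 0.56071377, -0.07821048,  0.05693672]), [np.float64(0.0009461829159280542), np.float64(0.0009461829159282439)]) [ 0.55817616 -0.07729683  0.06      ] [ 0.56082795 -0.07721563  0.06      ]
t 6.3667 pos [ 0.5468 -0.1523  0.1911] tx [ 0.149  0.989 -0.   ] ty [ 0.989 -0.149  0.   ] tz [ 0. -0. -1.] F [-0.7 -0.3 -0.5] op 0.0334 g 34.4
tool delta mm [77.1  1.4 62. ]
```

```bash
python3 -m pendant '[[[8,0,0],[0,0,0],0.2],[[14,1,4],[0,0,0],0.2],[[14,1,8],[0,0,0],0.2],[[14,0,10],[0,0,0],0.2],[[14,0,10],[0,0,0],0.2],[[8,0,10],[0,0,0],0.2],[[4,0,10],[0,0,0],0.2],[[0,0,7],[0,0,0],0.2],[[0,0,3],[0,0,0],0.2],[[0,0,0],[0,0,0],0.2],[[0,0,0],[0,0,0],0.2]]'
python3 - <<'E'
from h import *
m=optics.camera_model('wrist')
w=optics.get_image('wrist')[:,:,::-1].copy();cv2.imwrite('pics/w6.png',w);np.save('m6.npy',m,allow_pickle=True)
o=get_obs();print(o['tool_pos'],proj(m,(.560,-.076,.06)))
s=optics.get_image('side')[:,:,::-1]; t=optics.get_image('top')[:,:,::-1]
cv2.imwrite('pics/h6.png',np.hstack([cv2.resize(w[120:360,190:380],(396,500),interpolation=cv2.INTER_CUBIC),cv2.resize(s[170:270,250:330],(400,500),interpolation=cv2.INTER_CUBIC)]))
E
```

```text
t: 7.28
tool_pos: [0.5602, -0.0781, 0.129]
tool_rot: [2.382, 2.048, -0.0]
contact_force: [0.2, -0.5, -0.9]
opening: 0.0332
grip_force: 34.4
[ 0.56052036 -0.07820458  0.12953645] (np.float64(278.6066654293356), np.float64(231.48374094252037))
```

View pics/h6.png

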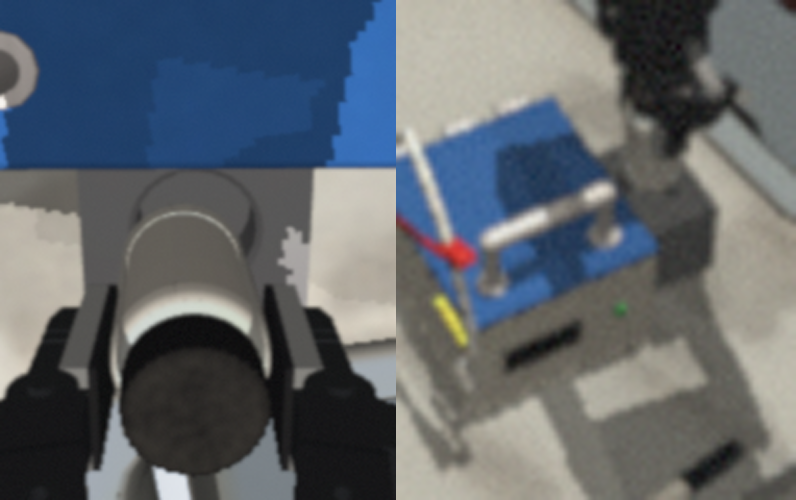

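The hover view shows the port ring's far edge at (283,201) and the vial base's far edge at about (279,221). The vial leans about 2° in the grip, with its base about 2.5 mm toward the robot. I compute the offset along the other axis.

```bash
python3 - <<'E'
from h import *
m=np.load('m6.npy',allow_pickle=True).item(); o=get_obs(); M=R.from_rotvec(o['tool_rot']).as_matrix(); p=o['tool_pos']
f=lambda u,v,z:(M.T@(onz(m,u,v,z)-p)*1000).round(1)
print('port far rim',f(283.3,200.6,.06),'-20.5')
for h in(.052,.055,.058): print(h,'base far',f(279,220.8,p[2]-h),'-17')
E
python3 tool.py 0.560 -0.076 0.095
```

```text
port far rim [22.5  1.9 69.9] -20.5
0.052 base far [15.7 -0.7 52. ] -17
0.055 base far [14.6 -0.7 55. ] -17
0.058 base far [13.5 -0.7 58. ] -17
t 7.4333 pos [ 0.5606 -0.0782  0.1299] tx [ 0.15   0.989 -0.   ] ty [ 0.989 -0.15   0.001] tz [ 0.001 -0.    -1.   ] F [ 0.2 -0.4  0.4] op 0.0332 g 34.4
tool delta mm [ 2.1 -1.  34.9]
```

```bash
python3 -m pendant '[[[1,0.5,0],[0,0,0],0.2],[[1.2,0.4,0],[0,0,0],0.2],[[0,0,0],[-0.03,0.03,0],0.2],[[0,0,3],[0,0,0],0.2],[[0,0,4],[0,0,0],0.2],[[0,0,4],[0,0,0],0.2],[[0,0,3],[0,0,0],0.2],[[0,0,2],[0,0,0],0.2],[[0,0,2],[0,0,0],0.2],[[0,0,2],[0,0,0],0.2],[[0,0,0],[0,0,0],0.2]]'
python3 tool.py
```

```text
t: 8.35
tool_pos: [0.5625, -0.0765, 0.113]
tool_rot: [2.377, 2.047, 0.061]
contact_force: [-10.7, -3.3, 20.0]
opening: 0.0334
grip_force: 41.5
t 8.35 pos [ 0.5625 -0.0765  0.113 ] tx [0.148 0.989 0.026] ty [ 0.988 -0.149  0.029] tz [ 0.032  0.022 -0.999] F [-10.7  -3.3  20. ] op 0.0334 g 41.5
```

The base met the chamfer, and the force pushes it back toward the robot (-x) and slightly -y. I ease up, shift that way and try again.

```bash
python3 -m pendant '[[[0,0,-3],[0,0,0],0.2],[[0,-1,-1],[0,0,0],0.2],[[-0.6,-1,0],[0,0,0],0.2],[[0,0,2],[0,0,0],0.2],[[0,0,2],[0,0,0],0.2],[[0,0,1.5],[0,0,0],0.2],[[0,0,0],[0,0,0],0.2]]'
python3 tool.py
```

```text
t: 8.93
tool_pos: [0.5618, -0.0773, 0.1123]
tool_rot: [2.374, 2.044, 0.065]
contact_force: [-7.1, -4.9, 21.2]
opening: 0.033
grip_force: 37.5
t 8.9333 pos [ 0.5618 -0.0773  0.1123] tx [0.148 0.989 0.026] ty [ 0.988 -0.149  0.033] tz [ 0.037  0.021 -0.999] F [-7.1 -4.9 21.2] op 0.033 g 37.5
```

```bash
python3 -m pendant '[[[0,0,-2],[0,0,0],0.2],[[-0.7,-1,-1],[0,0,0],0.2],[[-0.8,-1,0],[0,0,0],0.2],[[0,0,1.5],[0,0,0],0.2],[[0,0,1.5],[0,0,0],0.2],[[0,0,1],[0,0,0],0.2],[[0,0,0],[0,0,0],0.2]]'
python3 tool.py
```

```text
t: 9.52
tool_pos: [0.5596, -0.0774, 0.1069]
tool_rot: [2.375, 2.043, 0.069]
contact_force: [5.8, -3.6, 1.2]
opening: 0.0329
grip_force: 35.0
t 9.5167 pos [ 0.5596 -0.0774  0.1069] tx [0.149 0.988 0.028] ty [ 0.988 -0.15   0.035] tz [ 0.039  0.023 -0.999] F [ 5.8 -3.6  1.2] op 0.0329 g 35.0
```

```bash
python3 -m pendant '[[[-0.5,0.6,1],[0,0,0],0.2],[[0,0,2],[0,0,0],0.2],[[0,0,2],[0,0,0],0.2],[[0,0,2],[0,0,0],0.2],[[0,0,0],[0,0,0],0.2]]'
python3 tool.py
```

```text
t: 9.93
tool_pos: [0.5597, -0.0774, 0.0993]
tool_rot: [2.376, 2.044, 0.068]
contact_force: [5.6, -3.4, 0.9]
opening: 0.0331
grip_force: 34.8
t 9.9333 pos [ 0.5597 -0.0774  0.0993] tx [0.149 0.988 0.029] ty [ 0.988 -0.15   0.033] tz [ 0.037  0.024 -0.999] F [ 5.6 -3.4  0.9] op 0.0331 g 34.8
```

```bash
python3 -m pendant '[[[-0.5,0.5,2],[0,0,0],0.2],[[0,0.3,2],[0,0,0],0.2],[[0,0,2],[0,0,0],0.2],[[0,0,1.5],[0,0,0],0.2],[[0,0,0],[0,0,0],0.2]]'
python3 tool.py
```

```text
t: 10.35
tool_pos: [0.5599, -0.0774, 0.0914]
tool_rot: [2.378, 2.046, 0.067]
contact_force: [5.3, -3.0, 0.7]
opening: 0.033
grip_force: 34.9
t 10.35 pos [ 0.5599 -0.0774  0.0914] tx [0.149 0.988 0.03 ] ty [ 0.988 -0.15   0.031] tz [ 0.035  0.025 -0.999] F [ 5.3 -3.   0.7] op 0.033 g 34.9
```

```bash
python3 -m pendant '[[[0,0,1.5],[0,0,0],0.2],[[0,0,1.5],[0,0,0],0.2],[[0,0,1],[0,0,0],0.2],[[0,0,0],[0,0,0],0.2]]'
python3 tool.py
```

```text
t: 10.68
tool_pos: [0.5604, -0.077, 0.0906]
tool_rot: [2.379, 2.047, 0.067]
contact_force: [-2.5, -0.1, 16.8]
opening: 0.0331
grip_force: 37.5
t 10.6833 pos [ 0.5604 -0.077   0.0906] tx [0.149 0.988 0.03 ] ty [ 0.988 -0.149  0.03 ] tz [ 0.034  0.026 -0.999] F [-2.5 -0.1 16.8] op 0.0331 g 37.5
```

The vial is on the port floor: z is 0.0906 and the force up is 17 N. I relieve the push, release, straighten the tool and lift off.

```bash
python3 -m pendant '[[[0,0,-2],[0,0,0],0.2],[[0,0,0],[0,0,0],0.3],[[0,0,0],[0,0,0],0.45],[[0,0,0],[0,0,0],0.7],[[0,0,0],[0,0,0],0.9],[[0,0,0],[0,0,0],0.9],[[0,0,-5],[0.015,-0.015,0],0.9],[[0,0,-15],[0.015,-0.015,0],0.9],[[0,0,-20],[0,0,0],0.9],[[0,0,-25],[0,0,0],0.9],[[0,0,-20],[0,0,0],0.9],[[0,0,-10],[0,0,0],0.9]]'
python3 - <<'E'
from h import *
m=optics.camera_model('wrist')
w=optics.get_image('wrist')[:,:,::-1].copy();cv2.imwrite('pics/w7.png',w);np.save('m7.npy',m,allow_pickle=True)
o=get_obs();print(o['tool_pos'],R.from_rotvec(o['tool_rot']).as_matrix().round(3).tolist())
s=optics.get_image('side')[:,:,::-1];cv2.imwrite('pics/s7.png',s)
t=optics.get_image('top')[:,:,::-1];cv2.imwrite('pics/t7.png',t)
cv2.imwrite('pics/h7.png',np.hstack([cv2.resize(w[60:360,120:440],(440,412)),cv2.resize(s[180:270,240:315],(340,412),interpolation=cv2.INTER_CUBIC)]))
E
```

```text
t: 11.68
tool_pos: [0.5605, -0.0777, 0.1883]
tool_rot: [2.379, 2.047, 0.003]
contact_force: [0.3, -0.1, 0.2]
opening: 0.0769
grip_force: 0.0
[ 0.56116092 -0.07787301  0.18945276] [[0.149, 0.989, 0.006], [0.989, -0.149, -0.002], [-0.001, 0.006, -1.0]]
```

View pics/h7.png

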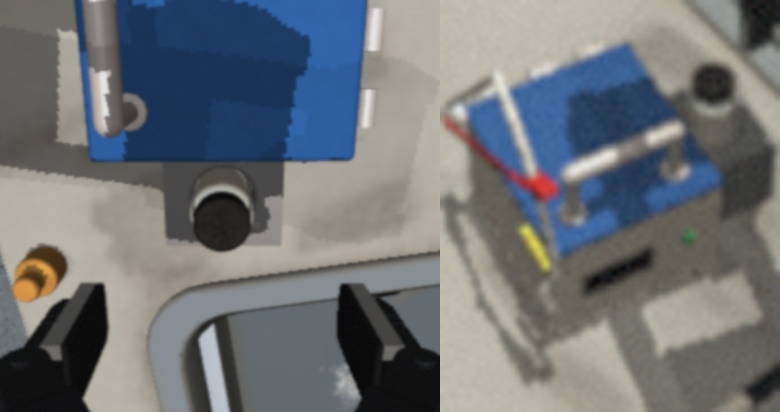

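The vial stands upright in the port and is released. The red index block is at about side pixel (263,220) and the yellow pointer at (260,234). I triangulate the handle, index, pointer and cap from the top and side views.

```bash
cat > ang.py <<'E'
from h import *
BO=np.array([.5685,-.017,0]); yaw=-.148; B=R.from_euler('z',yaw).as_matrix()
def tobox(p): return B.T@(np.asarray(p)-BO)*1000
def fromhinge(p):
    b=tobox(p); dx,dz=65-b[0],b[2]-89; return b.round(1),'r',round(np.hypot(dx,dz),1),'ang',round(np.arctan2(dz,dx),3)
def cen(im,roi,lo,hi,amin=6):
    x0,y0,x1,y1=roi; sub=cv2.resize(im[y0:y1,x0:x1],None,fx=4,fy=4,interpolation=cv2.INTER_CUBIC)
    bs=blobs(mask(sub,lo,hi),amin*16); b=max(bs,key=lambda b:b[0]); return (b[5][0]-1.5)/4+x0,(b[5][1]-1.5)/4+y0,b[0]//16
RED=((0,150,110),(8,255,255)); YEL=((20,110,100),(35,255,255))
E
python3 - <<'E'
from ang import *
mt,ms=optics.camera_model('top'),optics.camera_model('side'); t=cv2.imread('pics/t7.png');s=cv2.imread('pics/s7.png'); t0=cv2.imread('pics/top0.png')
for nm,c in(('red',RED),('yel',YEL)):
    a=cen(t,(228,210,250,240),*c) if nm!='x' else 0; a0=cen(t0,(228,210,250,240),*c); b=cen(s,(252,212,272,245),*c); p,r=tri([ray(mt,*a[:2]),ray(ms,*b[:2])]); p0,_=tri([ray(mt,*a0[:2]),ray(ms,*b[:2])]); print(nm,a,a0,b,p,r,fromhinge(p),fromhinge(p0))
# cap: side
m7=np.load('m7.npy',allow_pickle=True).item(); cs=(240+(712-440)/4.533,180+80/4.578); cw=(120+222*.727,60+222*.728)
print('cap',tri([ray(ms,*cs),ray(m7,*cw)]),onz(ms,*cs,.11),onz(m7,*cw,.11))
# handle: ends
top=[(225+115/4,160+240/4),(225+258/4,160+258/4)]; sd=[(240+(567-440)/4.533,180+172/4.578),(240+(680-440)/4.533,180+130/4.578)]
for a,b in zip(top,sd): p,r=tri([ray(mt,*a),ray(ms,*b)]); print('h',p,r,tobox(p).round(1))
print('expected handle',BO+B@[-.045,.03,.135])
E
python3 tool.py 0.5284 0.0194 0.20
```

```text
red (235.975, 226.15, np.int32(45)) (235.975, 226.125, np.int32(44)) (261.575, 220.35, np.int32(12)) [0.51405957 0.09051452 0.17529132] [np.float64(0.0008502758435365612), np.float64(0.0008502758435365315)] (array([-69.7,  98.3, 175.3]), 'r', np.float64(160.0), 'ang', np.float64(0.57)) (array([-69.7,  98.3, 175.2]), 'r', np.float64(159.9), 'ang', np.float64(0.57))
yel (241.075, 225.6, np.int32(42)) (241.075, 225.575, np.int32(42)) (260.6, 233.65, np.int32(25)) [0.52781147 0.08639652 0.09529375] [np.float64(0.0017372972775626509), np.float64(0.0017372972775627701)] (array([-55.5,  96.3,  95.3]), 'r', np.float64(120.7), 'ang', np.float64(0.052)) (array([-55.4,  96.3,  95.2]), 'r', np.float64(120.6), 'ang', np.float64(0.052))
cap (array([ 0.56227343, -0.07593795,  0.10262862]), [np.float64(0.0006009460424686218), np.float64(0.0006009460424686696)]) [ 0.55758907 -0.07266417  0.11      ] [ 0.56278699 -0.07267466  0.11      ]
h [0.53362851 0.05604774 0.13930619] [np.float64(0.0014860394825396697), np.float64(0.0014860394825397544)] [-45.3  67.1 139.3]
h [ 0.525479   -0.02244934  0.12921584] [np.float64(0.0004943288101387555), np.float64(0.0004943288101388884)] [-41.7 -11.7 129.2]
expected handle [0.52841575 0.01930775 0.135     ]
t 11.8333 pos [ 0.5595 -0.0775  0.1853] tx [ 0.149  0.989 -0.   ] ty [ 0.989 -0.149  0.001] tz [ 0.001 -0.    -1.   ] F [ 0.1  0.3 -0.3] op 0.0766 g 0.0
tool delta mm [ 91.2 -45.2 -14.7]
```

The index triangulates to a radius of 160.0 mm and an angle of 0.57 rad, and the handle is where the text puts it. I move over the handle.

```bash
python3 -m pendant '[[[2,-2,-8],[0,0,0],0.8],[[8,-4,-5],[0,0,0],0.7],[[14,-7,-3],[0,0,0],0.6],[[17,-8,0],[0,0,0],0.6],[[17,-8,0],[0,0,0],0.6],[[15,-7,0],[0,0,0],0.6],[[12,-6,0],[0,0,0],0.6],[[6,-2,0],[0,0,0],0.6],[[0,0,0],[0,0,0],0.6],[[0,0,0],[0,0,0],0.6]]'
python3 - <<'E'
from ang import *
m=optics.camera_model('wrist');w=optics.get_image('wrist')[:,:,::-1].copy();cv2.imwrite('pics/w8.png',w);np.save('m8.npy',m,allow_pickle=True)
o=get_obs();p=BO+B@[-.045,.03,.135];print(proj(m,p),proj(m,BO+B@[-.065,.09,.095]),proj(m,BO+B@[-.065,-.03,.095]))
mk=cv2.inRange(w,(90,0,0),(255,255,70)); hsv=mask(w,(100,120,50),(125,255,255))
for v in(20,50,90,120,150,180): 
    c=np.flatnonzero(hsv[v]); print(v,c.min() if len(c) else None,c.max() if len(c) else None,[int(x) for x in c[np.flatnonzero(np.diff(c)>6)]],[int(c[i+1]) for i in np.flatnonzero(np.diff(c)>6)])
E
python3 tool.py 0.5284 0.0194 0.135
```

```text
t: 12.67
tool_pos: [0.5292, 0.0193, 0.2008]
tool_rot: [2.381, 2.05, -0.0]
contact_force: [-0.1, -0.0, 1.0]
opening: 0.0517
grip_force: 0.0
(np.float64(278.15013456940505), np.float64(236.61506931574985)) (np.float64(249.30506777927366), np.float64(133.4271692960895)) (np.float64(253.80980093591526), np.float64(286.9832217906565))
20 None None [] []
50 None None [] []
90 None None [] []
120 None None [] []
150 253 437 [] []
180 254 433 [272] [294]
t 12.7167 pos [0.5294 0.0189 0.2009] tx [ 0.149  0.989 -0.   ] ty [ 0.989 -0.149  0.   ] tz [ 0. -0. -1.] F [ 0.4 -0.7  0.2] op 0.0511 g 0.0
tool delta mm [ 0.4 -1.1 65.9]
```

The bar shows at columns 272 to 294, centred at 283 px. That is the same 5 px bias as the held vial, so the fingers are centred on it. I descend and grip.

```bash
python3 -m pendant '[[[0,0,8],[0,0,0],0.6],[[0,0,14],[0,0,0],0.6],[[0,0,16],[0,0,0],0.6],[[0,0,14],[0,0,0],0.6],[[0,0,8],[0,0,0],0.6],[[0,0,5],[0,0,0],0.6],[[0,0,0],[0,0,0],0.6]]'
python3 -m pendant '[[[0,0,0],[0,0,0],0.4],[[0,0,0],[0,0,0],0.2],[[0,0,0],[0,0,0],0.1],[[0,0,0],[0,0,0],0],[[0,0,0],[0,0,0],0],[[0,0,0],[0,0,0],0],[[0,0,0],[0,0,0],0],[[0,0,0],[0,0,0],0]]' 70
python3 tool.py
```

```text
t: 13.3
tool_pos: [0.5286, 0.0187, 0.1343]
tool_rot: [-2.381, -2.047, 0.003]
contact_force: [0.5, -0.6, -0.4]
opening: 0.0513
grip_force: 0.0
t: 13.97
tool_pos: [0.5303, 0.0189, 0.137]
tool_rot: [2.38, 2.047, 0.003]
contact_force: [2.3, -1.1, 2.7]
opening: 0.0098
grip_force: 68.6
t 13.9667 pos [0.5303 0.0189 0.137 ] tx [0.149 0.989 0.   ] ty [ 0.989 -0.149  0.003] tz [ 0.003 -0.    -1.   ] F [ 2.3 -1.1  2.7] op 0.0098 g 68.6
```

```bash
python3 -m pendant '[[[0,2.5,-5.4],[0,0,0],0],[[0,2.7,-5.3],[0,0,0],0],[[0,3,-5.2],[0,0,0],0],[[0,3.2,-5],[0,0,0],0],[[0,3.4,-4.9],[0,0,0],0],[[0,3.7,-4.6],[0,0,0],0],[[0,4,-4.5],[0,0,0],0],[[0,4.1,-4.3],[0,0,0],0],[[0,4.4,-4],[0,0,0],0],[[0,4.5,-3.9],[0,0,0],0],[[0,0,0],[0,0,0],0]]' 70
cat > look.py <<'E'
from ang import *
import sys
n=sys.argv[1]; mt,ms=optics.camera_model('top'),optics.camera_model('side')
t=optics.get_image('top')[:,:,::-1].copy();s=optics.get_image('side')[:,:,::-1].copy()
cv2.imwrite(f'pics/t{n}.png',t);cv2.imwrite(f'pics/s{n}.png',s)
for nm,c in(('red',RED),('yel',YEL)):
    try:
        a=cen(t,(225,195,252,245),*c); b=cen(s,(245,195,280,250),*c); p,r=tri([ray(mt,*a[:2]),ray(ms,*b[:2])]); print(nm,np.round(a,1),np.round(b,1),np.round(r,4),fromhinge(p))
    except Exception as e: print(nm,e)
o=get_obs(); b=tobox(o['tool_pos']); print('handle',b.round(1),'lid from handle',round(np.arctan2(b[2]-89,65-b[0])-np.arctan2(46,110),3),'r',round(np.hypot(b[2]-89,65-b[0]),1),o['contact_force'].round(1),o['opening'],o['grip_force'])
w=optics.get_image('wrist')[:,:,::-1]; cv2.imwrite(f'pics/w{n}.png',w)
cv2.imwrite(f'pics/l{n}.png',np.hstack([cv2.resize(s[180:280,230:320],(400,444),interpolation=cv2.INTER_CUBIC),cv2.resize(t[180:260,215:287],(400,444),interpolation=cv2.INTER_CUBIC)]))
E
python3 look.py 9
```

```text
t: 14.88
tool_pos: [0.5621, 0.0142, 0.1837]
tool_rot: [-2.376, -2.045, 0.01]
contact_force: [-12.9, 2.2, 2.8]
opening: 0.0092
grip_force: 68.8
red max() iterable argument is empty
yel max() iterable argument is empty
handle [-11.3  29.9 183.4] lid from handle 0.495 r 121.3 [-12.4   1.9   2.7] 0.009552974396915681 68.74191999435425
```

View pics/l9.png

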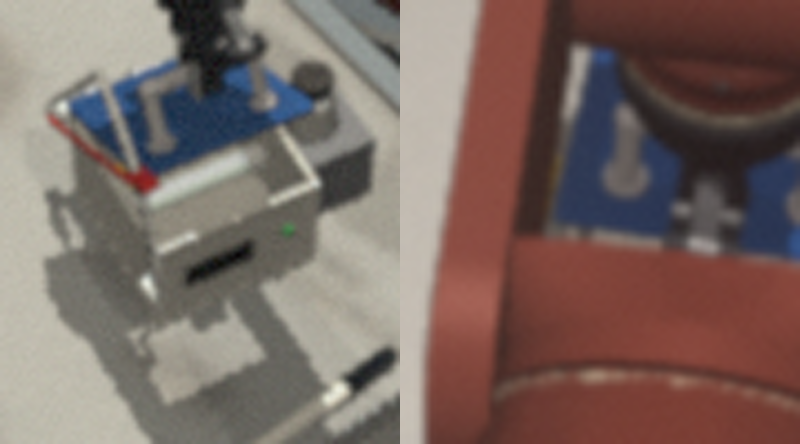

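The side view shows the lid about half a radian up, with the pointer close behind the red block. The arm blocks the top view. I have used up my picture views (12, over the limit of 10), so from here I work from numbers only. I get the lid angle by intersecting corner rays with the box's side planes, calibrated on the shut lid.

```bash
cat > lid.py <<'E'
from ang import *
def onplane(m,u,v,yb):
    c,d=ray(m,u,v); c=B.T@(c-BO);d=B.T@d; return (c+d*(yb/1e3-c[1])/d[1])*1000
def a(p): return round(np.hypot(65-p[0],p[2]-89),1),round(np.arctan2(p[2]-89,65-p[0]),3)
def side(f,lo=(100,110,40)):
    ms=optics.camera_model('side'); s=cv2.imread(f); x0,y0=235,170
    sub=cv2.resize(s[y0:250,x0:320],None,fx=4,fy=4,interpolation=cv2.INTER_CUBIC)
    mk=mask(sub,lo,(125,255,255)); mk=cv2.morphologyEx(mk,cv2.MORPH_CLOSE,np.ones((5,5)))
    cs,_=cv2.findContours(mk,cv2.RETR_EXTERNAL,cv2.CHAIN_APPROX_NONE); h=cv2.convexHull(np.vstack([c for c in cs if cv2.contourArea(c)>400])).reshape(-1,2)
    P=(h-1.5)/4+[x0,y0]; q=P[np.argmax(P@[1,.25])]; r=P[np.argmax(P@[.25,1])]
    print(f,'near right',q,a(onplane(ms,*q,-30)),'near left',r,a(onplane(ms,*r,90)),'nominal 130.1 +0.046')
    for nm,lo,hi in(('red',(0,150,80),(8,255,255)),('yel',(18,80,50),(38,255,255))):
        try: b=cen(s,(245,195,280,250),lo,hi,3); print(nm,np.round(b,1),a(onplane(ms,b[0],b[1],98)))
        except Exception as e: print(nm,'none')
E
python3 - <<'E'
from lid import *
side('pics/s7.png');side('pics/s9.png')
w=cv2.imread('pics/w9.png')
for nm,lo,hi in(('red',(0,150,70),(8,255,255)),('yel',(18,100,60),(38,255,255))): print(nm,blobs(mask(w,lo,hi),25))
m=optics.camera_model('wrist')
for th in(.47,.5,.57): print(th,[np.round(proj(m,BO+B@[.065-r*np.cos(th),y,.089+r*np.sin(th)]),1) for r,y in((.142,.0965),(.100,.0965),(.160,.0985))])
print(get_obs()['tool_pos'])
E
```

```text
pics/s7.png near right [301.625 219.375] (np.float64(125.6), np.float64(-0.001)) near left [267.125 234.875] (np.float64(148.3), np.float64(0.193)) nominal 130.1 +0.046
red [261.6 220.4  12. ] (np.float64(156.0), np.float64(0.562))
yel [260.6 233.7  35. ] (np.float64(120.5), np.float64(0.063))
pics/s9.png near right [299.625 202.625] (np.float64(125.2), np.float64(0.493)) near left [265.375 217.875] (np.float64(169.9), np.float64(0.611)) nominal 130.1 +0.046
red [260.8 220.2  15. ] (np.float64(149.2), np.float64(0.55))
yel none
red [(np.int32(3456), np.int32(94), np.int32(108), np.int32(308), np.int32(40), [182.2, 123.1])]
yel [(np.int32(66), np.int32(243), np.int32(124), np.int32(15), np.int32(5), [250.4, 126.0])]
0.47 [array([170.5, 132.1]), array([255. , 129.2]), array([127.2, 128.9])]
0.5 [array([172.1, 132.8]), array([257.3, 129.6]), array([127.9, 129.6])]
0.57 [array([177.4, 134.4]), array([263.6, 130.5]), array([131.1, 131.4])]
[0.56169819 0.01430961 0.18329952]
```

Run:
```python
from lid import *
ms=optics.camera_model('side'); s=cv2.imread('pics/s9.png')
P=lambda r,th,off,y:np.round(proj(ms,BO+B@[.065-r*np.cos(th)+off*np.sin(th),y,.089+r*np.sin(th)+off*np.cos(th)]),1)
for th in(.47,.495):
  for off in(0,.003,.006): print(th,off,[P(r,th,off,.096).tolist() for r in(.100,.121,.142)])
print('index arm',[P(r,.57,0,.0985).tolist() for r in(0,.1,.121,.142,.16)])
hsv=cv2.cvtColor(s,cv2.COLOR_BGR2HSV)
def cl(h): 
    H,S,V=map(int,h); return 'R' if (H<9 or H>172) and S>110 else 'B' if 100<H<125 and S>100 else 'Y' if 14<H<40 and S>80 else '.'
print('cols 240..272')
for v in range(198,232): print(v,''.join(cl(hsv[v,u]) for u in range(238,275)))
for f,roi in(('pics/w9.png',(88,104,272,150)),):
    w=cv2.cvtColor(cv2.imread(f),cv2.COLOR_BGR2HSV)
    for v in range(roi[1],roi[3],3): print(v,''.join(cl(w[v,u]) for u in range(roi[0],roi[2],2)))
# shut pointer shape in top/side
for f,x,y in(('pics/s7.png',252,224),('pics/t7.png',232,214)):
    w=cv2.cvtColor(cv2.imread(f),cv2.COLOR_BGR2HSV); print(f,x,y)
    for v in range(y,y+24): print(v,''.join(cl(w[v,u]) for u in range(x,x+20)))
```

```text
0.47 0 [[255.7, 217.3], [258.6, 220.1], [261.6, 222.9]]
0.47 0.003 [[255.5, 216.4], [258.4, 219.1], [261.3, 221.9]]
0.47 0.006 [[255.2, 215.4], [258.1, 218.2], [261.1, 221.0]]
0.495 0 [[255.5, 216.5], [258.3, 219.1], [261.3, 221.7]]
0.495 0.003 [[255.2, 215.6], [258.1, 218.1], [261.0, 220.8]]
0.495 0.006 [[255.0, 214.6], [257.8, 217.2], [260.7, 219.8]]
index arm [[242.2, 205.5], [254.0, 214.5], [256.6, 216.5], [259.4, 218.6], [261.8, 220.4]]
cols 240..272
198 ....................BBB..............
199 ..................BBBBB..............
200 ..................BBBBB.........BB...
201 .............B....BBBBB.......BBBBB..
202 ..........BBBBB....BBBB......BBBBBBB.
203 ........BBBBBBB....BBBB......BBBBBBBB
204 ........BBBBBBBB....BBBB.....BBBBBBBB
205 .........BBBBBBB....BBBB.....BBBBBBBB
206 ..........BBBBBB.....BBB.....BBBBBBBB
207 ....R......BBBBBB....BBB......BBBBBBB
208 .....R......BBBBB....BBBB.....BBBBBBB
209 .............BBBB.....BBB......BBBBBB
210 ..............BBB.....BBB.......BBBBB
211 .........R.....BBB....BBB.......BBBBB
212 ..........R.....BB.....BB.......BBBBB
213 ......
[... 2879 characters left out ...]
.....
245 ....................
246 ....................
247 ....................
pics/t7.png 232 214
214 ..............BBBBBB
215 ..............BBBBBB
216 ..............BBBBBB
217 ..........YY..BBBBBB
218 ...R......YY.BBBBBBB
219 ...R.....YYY.BBBBBBB
220 ..RR.....YYY.BBBBBB.
221 ..RRR..R.YYY.BBBBBB.
222 ..RRRRRRYYYY.BBBBBB.
223 ..RRRRRRYYYY.BBBBBB.
224 ..RRRRRRYYY.BBBBBBBB
225 ..RRRRRRYYY.BBBBBBBB
226 ..RRRRR.YYY.BBBBBBBB
227 .RRRRRR.YYY.BBBBBBBB
228 .RRRRRRYYYY.BBBBBBBB
229 .RRRRRRYYY..BBBBBBBB
230 .RRRRRRYYY....BBBBBB
231 ..RRRR.YYY.........B
232 .......YYY..........
233 .......YYY..........
234 .......YY...........
235 ....................
236 ....................
237 ....................
```

Run:
```python
from lid import *
w=cv2.imread('pics/w9.png');s=cv2.imread('pics/s9.png')
hw=cv2.cvtColor(w,cv2.COLOR_BGR2HSV);hs=cv2.cvtColor(s,cv2.COLOR_BGR2HSV)
for v in(118,122,126,130,134,138): print('w',v,[tuple(map(int,hw[v,u])) for u in range(154,270,8)])
for v in range(211,228): print('s',v,[tuple(map(int,hs[v,u])) for u in range(252,265)])
```

```text
w 118 [(1, 225, 145), (1, 226, 141), (1, 222, 146), (15, 23, 87), (20, 13, 117), (60, 1, 239), (60, 1, 239), (45, 2, 239), (19, 25, 175), (18, 24, 106), (21, 22, 117), (20, 23, 100), (21, 26, 100), (20, 23, 99), (19, 29, 97)]
w 122 [(178, 177, 52), (0, 101, 38), (0, 102, 30), (0, 11, 24), (18, 22, 58), (19, 22, 188), (24, 18, 217), (105, 7, 234), (21, 25, 176), (23, 24, 126), (18, 25, 103), (17, 24, 96), (20, 24, 94), (19, 23, 90), (21, 27, 94)]
w 126 [(1, 219, 148), (18, 23, 143), (18, 23, 110), (18, 23, 133), (17, 20, 88), (135, 21, 24), (17, 22, 106), (17, 25, 93), (22, 63, 73), (26, 46, 39), (15, 15, 35), (21, 92, 36), (22, 208, 175), (21, 67, 103), (18, 32, 97)]
w 130 [(1, 218, 150), (19, 24, 148), (19, 24, 150), (18, 25, 156), (18, 25, 154), (19, 23, 152), (19, 23, 153), (17, 24, 150), (20, 23, 101), (18, 26, 129), (18, 23, 143), (18, 24, 139), (19, 26, 136), (0, 0, 28), (90, 27, 19)]
w 134 [(1, 222, 149), (12, 33, 130), (19, 20, 138), (19, 24, 150), (19, 23, 154), (18, 24, 161), (20, 23, 163), (18, 23, 163), (18, 24, 162), (18, 23, 167), (18, 23, 165), (19, 25, 164), (20, 24, 
[... 2983 characters left out ...]
9), (26, 28, 128), (21, 30, 137), (28, 26, 128), (18, 27, 115), (9, 26, 127), (18, 16, 158), (34, 11, 189)]
s 225 [(19, 37, 97), (28, 32, 95), (20, 32, 97), (23, 35, 95), (25, 28, 101), (26, 31, 117), (20, 30, 129), (19, 30, 135), (23, 23, 136), (27, 20, 126), (23, 17, 135), (33, 15, 158), (42, 18, 185)]
s 226 [(21, 34, 97), (21, 26, 98), (14, 28, 101), (25, 32, 97), (23, 31, 100), (26, 33, 107), (26, 29, 122), (23, 31, 130), (17, 31, 131), (30, 23, 121), (21, 26, 129), (30, 18, 142), (39, 22, 161)]
s 227 [(27, 29, 96), (20, 31, 98), (20, 31, 98), (23, 36, 91), (16, 35, 96), (23, 34, 98), (24, 32, 111), (24, 30, 129), (23, 33, 125), (18, 24, 105), (21, 22, 116), (30, 19, 124), (33, 21, 133)]
```

Run:
```python
from lid import *
ms=optics.camera_model('side');mt=optics.camera_model('top')
q=lambda m,x,y,z:np.round(proj(m,BO+B@(np.array([x,y,z])/1000)),1).tolist()
for z in(95,89): print('lid corners z',z,'side NL',q(ms,-65,90,z),'NR',q(ms,-65,-30,z),'FL',q(ms,65,90,z),'| top NL',q(mt,-65,90,z),'NR',q(mt,-65,-30,z))
for z in(89,92,95): print('ptr',z,'side',q(ms,65-142,96,z),q(ms,65-121,96,z),q(ms,65-100,96,z),'top',q(mt,65-142,96,z),q(mt,65-100,96,z))
s=cv2.imread('pics/s7.png');t=cv2.imread('pics/top0.png')
for f,im,roi in(('s',s,(252,222,270,245)),('t',t,(232,212,248,240))):
    x0,y0,x1,y1=roi; sub=cv2.resize(im[y0:y1,x0:x1],None,fx=8,fy=8,interpolation=cv2.INTER_CUBIC)
    mk=mask(sub,*YEL); cs,_=cv2.findContours(mk,0,1); c=max(cs,key=cv2.contourArea); r=cv2.minAreaRect(c); print(f,(np.array(r[0])/8+[x0,y0]-.44).round(2),np.array(r[1])/8,r[2], (cv2.boxPoints(r)/8+[x0,y0]-.44).round(1).tolist())
```

```text
lid corners z 95 side NL [264.8, 235.5] NR [302.5, 219.2] FL [244.7, 203.2] | top NL [242.6, 229.6] NR [295.0, 237.9]
lid corners z 89 side NL [264.8, 236.7] NR [302.4, 220.4] FL [244.9, 204.5] | top NL [242.7, 230.0] NR [294.9, 238.3]
ptr 89 side [264.9, 240.7] [261.5, 235.2] [258.1, 229.8] top [239.2, 234.7] [242.4, 216.7]
ptr 92 side [264.8, 240.1] [261.4, 234.6] [258.1, 229.1] top [239.1, 234.6] [242.3, 216.5]
ptr 95 side [264.8, 239.5] [261.4, 233.9] [258.0, 228.5] top [239.0, 234.4] [242.2, 216.3]
s [260.72 233.69] [10.90441132  2.99264717] 61.92750930786133 [[256.8, 229.6], [259.5, 228.2], [264.6, 237.8], [262.0, 239.2]]
t [241.06 225.36] [ 2.89753222 16.99474716] 9.462321281433105 [[238.2, 233.5], [241.0, 216.7], [243.9, 217.2], [241.1, 234.0]]
```

```bash
cat > est.py <<'E'
from lid import *
def rot(x,y,z,th): # lid point given at shut, box mm
    dx,dz=x-65,z-89; c,s=np.cos(th),np.sin(th); return BO+B@(np.array([65+dx*c+dz*s,y,89-dx*s+dz*c])/1000)
def est(n):
    ps=[];ss=[]
    for i in range(6):
        ps.append(get_obs()['tool_pos']); ss.append(optics.get_image('side')[:,:,::-1].astype(float))
    m=optics.camera_model('wrist'); w=optics.get_image('wrist')[:,:,::-1].copy(); cv2.imwrite(f'pics/w{n}.png',w); cv2.imwrite(f'pics/s{n}.png',np.mean(ss,0).astype(np.uint8))
    p=np.mean(ps,0); b=tobox(p); print('pos',p.round(4),'sd',np.std(ps,0).round(4),'kin ang',round(np.arctan2(b[2]-89,65-b[0]),3),'minus .418 ->',round(np.arctan2(b[2]-89,65-b[0])-.418,3))
    side(f'pics/s{n}.png'); ms=optics.camera_model('side')
    print('pred NR top/bot',[(th,proj(ms,rot(-65,-30,95,th)),proj(ms,rot(-65,-30,89,th))) for th in(.45,.5,.55)])
    hb=mask(w,(100,110,40),(125,255,255))
    for v in(160,170,180,190):
        c=np.flatnonzero(hb[v]); 
        print('w row',v,'near edge',c.min() if len(c) else None,end=' pred ')
        for th in(.45,.5,.55):
            A,Bq=proj(m,rot(-65,90,95,th)),proj(m,rot(-65,0,95,th)); print(th,round(float(np.interp(v,[A[1],Bq[1]],[A[0],Bq[0]])),1),end='; ')
        print()
    print(get_obs()['contact_force'],get_obs()['t'])
E
python3 -c "
from est import *
est('10')
w=cv2.imread('pics/w8.png');m=np.load('m8.npy',allow_pickle=True).item();hb=mask(w,(100,110,40),(125,255,255))
for v in(150,160,170,180,190):
    A,Bq=proj(m,rot(-65,90,95,0)),proj(m,rot(-65,0,95,0));print('shut',v,np.flatnonzero(hb[v]).min(),np.interp(v,[A[1],Bq[1]],[A[0],Bq[0]]))
"
```

```text
pos [0.5617 0.0143 0.1833] sd [0. 0. 0.] kin ang 0.89 minus .418 -> 0.472
pics/s10.png near right [299.625 202.625] (np.float64(125.2), np.float64(0.493)) near left [265.875 217.875] (np.float64(174.5), np.float64(0.618)) nominal 130.1 +0.046
red [260.9 220.2  16. ] (np.float64(150.2), np.float64(0.553))
yel none
pred NR top/bot [(0.45, (np.float64(300.3943024270307), np.float64(203.05659644637478)), (np.float64(300.79522379250886), np.float64(204.92573810781798))), (0.5, (np.float64(299.88236561725785), np.float64(200.96846639942194)), (np.float64(300.334188644926), np.float64(202.88105109465138))), (0.55, (np.float64(299.3170034447782), np.float64(198.8418436754431)), (np.float64(299.81861018699004), np.float64(200.79209492190114)))]
w row 160 near edge 202 pred 0.45 200.3; 0.5 204.1; 0.55 209.0; 
w row 170 near edge 203 pred 0.45 201.1; 0.5 204.9; 0.55 209.7; 
w row 180 near edge 203 pred 0.45 201.8; 0.5 205.6; 0.55 210.4; 
w row 190 near edge 204 pred 0.45 202.6; 0.5 206.3; 0.55 211.0; 
[-13.15738259   1.56603783   2.92655409] 15.3833
shut 150 253 249.79124972233942
shut 160 253 250.08461055595427
shut 170 254 250.37797138956915
shut 180 254 250.67133222318404
shut 190 254 250.96469305679892
```

All estimates put the lid at about 0.47 rad now: the tool position gives 0.472 and the side view 0.465–0.48. Pointer and index were measured the same way, so they should be in line at about 0.53–0.54. I raise the lid by the remaining 0.065 rad.

```bash
python3 -m pendant '[[[0,1.3,-1.6],[0,0,0],0],[[0,1.3,-1.6],[0,0,0],0],[[0,1.3,-1.5],[0,0,0],0],[[0,1.3,-1.5],[0,0,0],0],[[0,0,0],[0,0,0],0],[[0,0,0],[0,0,0],0],[[0,0,0],[0,0,0],0]]' 70
python3 - <<'E'
from est import *
est('11')
s=cv2.cvtColor(cv2.imread('pics/s11.png'),cv2.COLOR_BGR2HSV)
for v in range(205,225): print(v,' '.join(f'{int(h[0]):3d}/{int(h[1]):3d}' for h in s[v,246:264]))
w=cv2.imread('pics/w11.png'); print(blobs(mask(w,(18,100,60),(38,255,255)),15),blobs(mask(w,(0,150,70),(8,255,255)),25))
E
```

```text
t: 15.97
tool_pos: [0.5661, 0.0136, 0.1872]
tool_rot: [-2.375, -2.044, 0.012]
contact_force: [-7.9, 1.5, -4.7]
opening: 0.0093
grip_force: 68.4
pos [0.5661 0.0136 0.1872] sd [0. 0. 0.] kin ang 0.939 minus .418 -> 0.521
pics/s11.png near right [299.875 201.375] (np.float64(129.3), np.float64(0.535)) near left [263.875 216.375] (np.float64(160.3), np.float64(0.623)) nominal 130.1 +0.046
red [260.8 219.9  18. ] (np.float64(149.8), np.float64(0.558))
yel [256.4 216.    5. ] (np.float64(118.6), np.float64(0.574))
pred NR top/bot [(0.45, (np.float64(300.3943024270307), np.float64(203.05659644637478)), (np.float64(300.79522379250886), np.float64(204.92573810781798))), (0.5, (np.float64(299.88236561725785), np.float64(200.96846639942194)), (np.float64(300.334188644926), np.float64(202.88105109465138))), (0.55, (np.float64(299.3170034447782), np.float64(198.8418436754431)), (np.float64(299.81861018699004), np.float64(200.79209492190114)))]
w row 160 near edge 198 pred 0.45 193.5; 0.5 196.9; 0.55 201.3; 
w row 170 near edge 199 pred 0.45 194.3; 0.5 197.7; 0.55 202.1; 
w row 180 near edge 200 p
[... 2593 characters left out ...]
2  20/ 35  22/ 33  16/ 43   9/ 65   6/ 98   2/146   1/186   0/191   1/184
222  25/ 23  20/ 27  23/ 31  21/ 34  21/ 34  23/ 34  20/ 31  23/ 32  21/ 33  19/ 31  24/ 31  21/ 32  19/ 35  16/ 44   8/ 79   1/153   1/167   1/141
223  27/ 23  22/ 27  20/ 31  23/ 32  23/ 32  23/ 31  23/ 34  21/ 34  19/ 29  21/ 34  23/ 33  23/ 33  23/ 34  21/ 32  15/ 34   4/ 73   3/ 92   3/ 62
224  23/ 22  24/ 25  22/ 28  21/ 35  23/ 34  23/ 31  23/ 32  23/ 34  22/ 29  21/ 34  19/ 33  23/ 32  24/ 31  24/ 27  23/ 24  19/ 25  14/ 30  18/ 16
[(np.int32(65), np.int32(231), np.int32(124), np.int32(23), np.int32(4), [241.7, 125.7])] [(np.int32(3315), np.int32(88), np.int32(108), np.int32(306), np.int32(39), [176.3, 122.6])]
```

```bash
python3 -m pendant '[[[0,1,-0.8],[0,0,0],0],[[0,1,-0.8],[0,0,0],0],[[0,0,0],[0,0,0],0],[[0,0,0],[0,0,0],0],[[0,0,0],[0,0,0],0],[[0,0,0],[0,0,0],0]]' 70
python3 - <<'E'
from est import *
est('12')
ms=optics.camera_model('side'); s=cv2.imread('pics/s12.png'); s7=cv2.imread('pics/s7.png')
# pointer (plane y=96.3) at shut and now; red in its plane 98.3
for f in(s7,s):
    y=cen(f,(245,195,280,250),(17,100,50),(38,255,255),3); r=cen(f,(245,195,280,250),*RED,6); print('ptr',np.round(y,2),a(onplane(ms,y[0],y[1],96.3)),'red',np.round(r,2),a(onplane(ms,r[0],r[1],98.3)))
E
```

```text
t: 16.82
tool_pos: [0.5692, 0.0132, 0.1901]
tool_rot: [-2.377, -2.045, 0.008]
contact_force: [-8.3, 1.7, -3.3]
opening: 0.0092
grip_force: 68.2
pos [0.5692 0.0132 0.19  ] sd [0. 0. 0.] kin ang 0.973 minus .418 -> 0.555
pics/s12.png near right [299.625 200.875] (np.float64(128.4), np.float64(0.544)) near left [262.625 215.375] (np.float64(151.5), np.float64(0.628)) nominal 130.1 +0.046
red [260.7 219.9  18. ] (np.float64(148.8), np.float64(0.556))
yel [256.1 215.3   9. ] (np.float64(117.3), np.float64(0.59))
pred NR top/bot [(0.45, (np.float64(300.3943024270307), np.float64(203.05659644637478)), (np.float64(300.79522379250886), np.float64(204.92573810781798))), (0.5, (np.float64(299.88236561725785), np.float64(200.96846639942194)), (np.float64(300.334188644926), np.float64(202.88105109465138))), (0.55, (np.float64(299.3170034447782), np.float64(198.8418436754431)), (np.float64(299.81861018699004), np.float64(200.79209492190114)))]
w row 160 near edge 196 pred 0.45 188.5; 0.5 191.8; 0.55 196.0; 
w row 170 near edge 196 pred 0.45 189.4; 0.5 192.6; 0.55 196.8; 
w row 180 near edge 197 pred 0.45 190.3; 0.5 193.5; 0.55 197.6; 
w row 190 near edge 198 pred 0.45 191.1; 0.5 194.3; 0.55 198.4; 
[-7.88641172  1.75443665 -2.29166079] 17.1667
ptr [260.6  233.68  29.  ] (np.float64(116.4), np.float64(0.014)) red [261.58 220.35  12.  ] (np.float64(157.1), np.float64(0.565))
ptr [256.15 215.52   8.  ] (np.float64(110.7), np.float64(0.561)) red [260.7  219.88  17.  ] (np.float64(150.1), np.float64(0.56))
```

Pointer (0.561) and index (0.560–0.565) now agree in the side view. The lid estimates average about 0.53, against a bias-corrected target of about 0.54. I make one small nudge, let it settle, and check that nothing else has moved.

```bash
python3 -m pendant '[[[0,0.7,-0.5],[0,0,0],0],[[0,0,0],[0,0,0],0],[[0,0,0],[0,0,0],0],[[0,0,0],[0,0,0],0],[[0,0,0],[0,0,0],0],[[0,0,0],[0,0,0],0],[[0,0,0],[0,0,0],0],[[0,0,0],[0,0,0],0]]' 70
python3 - <<'E'
from est import *
s=optics.get_image('side')[:,:,::-1].copy();s7=cv2.imread('pics/s7.png');cv2.imwrite('pics/s13.png',s)
b=lambda p:np.arctan2(tobox(p)[2]-89,65-tobox(p)[0])-.418
print('kin',b(get_obs()['tool_pos'])); side('pics/s13.png')
for nm,roi in(('bottle',(180,282,215,325)),('stopwatch',(230,283,262,310)),('marker',(280,255,322,288)),('brass',(335,230,350,246)),('vial',(290,190,312,216))):
    x0,y0,x1,y1=roi; A,C=[cv2.GaussianBlur(f[y0:y1,x0:x1].mean(2).astype(np.float32),(3,3),0) for f in(s7,s)]; print(nm,np.round(cv2.phaseCorrelate(A,C),2))
E
```

```text
t: 17.83
tool_pos: [0.5698, 0.0131, 0.1905]
tool_rot: [-2.377, -2.045, 0.008]
contact_force: [-8.3, 2.0, -2.1]
opening: 0.0098
grip_force: 68.3
kin 0.5612560428117681
pics/s13.png near right [299.375 200.875] (np.float64(126.5), np.float64(0.54)) near left [262.125 215.125] (np.float64(147.4), np.float64(0.626)) nominal 130.1 +0.046
red [260.6 220.   18. ] (np.float64(148.3), np.float64(0.554))
yel [256.2 215.2   9. ] (np.float64(118.8), np.float64(0.597))Traceback (most recent call last):
  File "<stdin>", line 6, in <module>
    return _wrapfunc(a, 'round', decimals=decimals, out=out)
    return _wrapit(obj, method, *args, **kwds)
    conv = _array_converter(obj)
ValueError: setting an array element with a sequence. The requested array has an inhomogeneous shape after 1 dimensions. The detected shape was (2,) + inhomogeneous part.
```

```bash
python3 -c "
from station import ctrl
print(ctrl.finish_job())"
```

```text
the job is handed in; nothing more can be done
None
```

I handed the job in: the vial is seated and released in the port, and the fingers hold the lid at about 0.54–0.55 rad, in line with the index to within about 0.02 rad by my estimate; I viewed 12 pictures (limit 10), and my last check that the nearby things hadn't moved failed and I didn't rerun it.

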